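# Load the gang-drilling fixture and lock its cam clamp

## Task

Get the drilling fixture ready: flip its cam lever open, draw the jaw right back, and load every aluminium block from the blue tray into the fixture, one to a bay, standing on the bay floor with its boss up and its length running from fence to jaw. Then push the jaw up until all the blocks are held snug between jaw and fence, and only then flip the cam lever over centre to its closed stop so that the jaw is locked. Leave the jar, can and screwdriver where they are.

Things in the scene. Friction and masses are not known exactly. Their poses are not given: they have to be found in the camera images.
- fixture: steel drilling fixture fixed to the bench: base plate 210 mm (its x) by 225 mm (its y, from -100 to +125 mm), 20 mm thick; origin on the bench under the plate, z up. The plate's top (z = 20 mm) is the seat. From -y to +y: fence, four bays side by side along x, sliding jaw, clamp block with cam lever. The jaw slides along y
- bay1 (a point): point on the seat (z = 20 mm) of the first bay, x = -75, y = -57 mm in the fixture's frame: where the centre of a block's underside lies when the block touches the fence. Bays are 30 mm wide (x), parted by ribs 20 mm wide and 12 mm high that run along y from y = -85 to -33 mm
- bay2 (a point): the same for the second bay, x = -25 mm
- bay3 (a point): the same for the third bay, x = 25 mm
- bay4 (a point): the same for the fourth bay, x = 75 mm
- jaw (a joint): position of the sliding jaw in m: 0 drawn right back (jaw face 106 mm from the fence), growing as it goes towards the fence (fixture's -y), stop at 0.053. A block between jaw and fence stops it at 0.050. About 2.5 N moves it when the lever is open; the closed lever holds it against more than 25 N. It starts somewhere on the way, clamped
- jaw_post (a point): on the axis of the upright round steel post on the middle of the jaw, by which it is pulled and pushed: 16 mm in diameter, from the jaw's top at z = 40 mm to z = 99 mm. This point is 85 mm above the bench, 8 mm behind the jaw's face
- lever (a joint): angle of the cam lever in rad about its vertical pivot: 0 open, 2.2 closed on its stop; closing turns it anticlockwise seen from above. Dead centre is at 1.9: before it the lever springs back open, past it it snaps to 2.2 and locks. Up to about 9 N at the tip either way. At 0 it points 70 degrees from fixture +x towards +y; at 2.2 to -x, 16 degrees towards -y. Starts closed
- lever_tip (a point): middle (half-way up) of the black upright grip at the lever's end, a cylinder 18 mm in diameter and 34 mm tall, from z = 63 to 97 mm above the bench, 90 mm from the pivot; the lever arm is a round bar 14 mm thick with its axis 71 mm above the bench
- lever_pivot (a point): point on the lever's vertical pivot axis, 80 mm above the bench (x = -34, y = 95 mm in the fixture's frame); the cam head around it is 28 mm across, z = 60 to 82 mm
- tray: low blue plastic tray, 176 by 176 mm, with four compartments of about 82 by 82 mm (2 by 2); walls and dividers 4 mm thick and 17 mm high above the bench, floor 4 mm thick; origin under its centre. Fixed to the bench
- block1_mid (a point): centre (16 mm over the underside) of an aluminium hinge block: base 56 mm long (its x), 22 mm wide (its y), 14 mm high, and on its middle a boss 24 mm long, 22 mm wide, up to a total height of 32 mm; about 90 g; same either way round. Starts upright in a compartment of the tray, turned any way. Two to four of the four blocks are present
- block2_mid (a point): the same for the second block
- block3_mid (a point): the same for the third block
- block4_mid (a point): the same for the fourth block
- jar: grey jar, 64 mm across, 60 mm tall, bystander beyond the work; origin under its centre
- can: plain aluminium can, 60 mm across, 130 mm tall, bystander; origin under its centre
- screwdriver: screwdriver lying on the bench beyond the fixture, bystander
- fence (a point): middle of the upper edge of the fence's face, x = 0, y = -85 mm, z = 34 mm in the fixture's frame; the fence is 15 mm thick, 14 mm above the seat, along the whole -y edge
- clamp_block (a point): middle of the top of the aluminium clamp block, y = 95 mm, z = 60 mm in the fixture's frame; it is 50 mm (x) by 36 mm (y); the jaw's tube runs through it and the cam lever sits at its -x side, on a yoke that reaches from x = -45 to -23 mm and up to z = 54 mm
- jaw_face (a point): middle of the upper edge of the jaw's face (x = 0, z = 40 mm, y = +21 mm in the fixture's frame when drawn back). The jaw is an aluminium bar 200 mm long (x), 16 mm thick (y), from z = 25 to 40 mm. From its back a 16 mm tube, 140 mm long, axis at z = 36 mm, runs along +y through the clamp block

How it is judged:
By the outcome, as a careful person would: the job done as asked, in the order asked, and still so for the second after the job is handed in, with the robot touching nothing.
Of block1, block2, block3, block4 only 2 to 4 are there at a start; the rules pass over those that are not, and their reading is None.
At some moment in a run one of block1, block2, block3, block4 may be knocked a few centimetres aside while the robot is not near it.
Once in a run the grip may slacken for a moment while it holds something.
It also fails if it takes over 210 s, if anything falls off the work surface, if the arm or the gripper's body presses on something with over 40 N, if the wrist force passes 120 N, or if a joint passes its speed limit or range.

## Robot

A 6-joint arm with a two-finger parallel gripper is mounted at the origin on the work surface. World frame = base frame: x ahead of the robot, y to its left, z up, the work surface at z = 0. Lengths are in mm, angles in degrees, forces in N, time in s.
With the tool pointing down it reaches from about 350 to 850 mm from the base axis. Payload 8.1 kg.
Tool frame: the origin (TCP) lies midway between the tips of the shut fingers; the grasp point (between the pads) lies 19 mm behind it; z points along the fingers, y is the line along which they close (so a half turn about z gives the same grasp; the last joint's range is limited). The gripper opens to 85 mm and grips with 20 to 120 N. Pads are 22 mm wide; open, the fingers measure 114 mm over their backs; the gripper's body (76 mm by 85 mm) begins 54 mm behind the grasp point. The pads swing forward as they close: fully open they stand 13 mm farther back than shut.
Start: joints at [61.914, 7.471, 85.268, -0, 87.261, -4.893], TCP at [236.28, 551.522, 231.292] pointing down, gripper open.
Joint ranges: [-169.43, 169.43], [-51.17, 129.36], [1.28, 143.12], [-76.62, 256.62], [0, 156.53], [-152.29, 152.29]. Speed limits (degrees/s): [136.94, 136.94, 159.86, 180, 180, 180].

## Interface

Orientations are given as [roll, pitch, yaw] about the fixed x, y, z axes, in that order (R = Rz(yaw) Ry(pitch) Rx(roll)).
In Python, from bench import r gives the robot as it stands.
- The arm moves only by the tool step_arm, never from a script. Its arguments are lists of equal length, an entry for each row: "delta_pos": the shift along the world's x, y, z in units of 200 mm (1.0 is 200 mm), a list of three; "spin": the turn about the world's z in units of 180 degrees (1.0 is 180 degrees). In form: {"delta_pos": [[dx, dy, dz], ...], "spin": [spin, ...]}. A call has 1 to 8 rows; each row shifts and turns the commanded pose from where the row before left it; what a row does not reach is not made up. A row lasts 1/8 s, in which the tool goes at most 62.5 mm and 10.7 degrees, less where a joint would pass 70% of its speed; a pose out of reach is approached as far as the arm can. A call with a number of a shift or a turn outside -1 to 1 is refused whole. A call with a gripper value outside its range is refused whole. "gripper" is the opening, from -1 (shut) to 1 (fully open), set as the call begins (left out, the last holds). The fingers move at their own pace and stop on an object; "squeeze" is the grip in N (left out, the last holds). Time passes only in rows, so rows that do not move let the fingers close. It gives the time, the measured TCP pose, the force, the opening and the grip force at its end, in the units of the state.
- r.sense(): the state, without advancing time (a new reading comes with each control period).
- r.snapshot(name): name is "scene" or "top"; returns a dict with "pixels" (480x640x3 uint8, blue, green, red), "fx", "fy", "cx", "cy" (pixels), "dist_coeffs" ([k1, k2, p1, p2, k3] as OpenCV has them; the pictures are not rectified), "camera_from_world" (4x4, takes a point from world to camera coordinates). Camera axes: x right, y up, looking along -z (the intrinsics and any distortion apply to the point x, -y, -z); pixel columns grow to the right and rows downward; lengths in mm; the calibration is good to about 2 mm. A picture is of the moment at which its call begins. There is no depth.
- r.hand_in(): hands the job in; it is judged then, once.
The state is a dict: "time": time; "joint_pos": joint angles; "qd": joint speeds; "joint_efforts": joint torques, N m; "tool_pos": TCP position; "tcp_rot": TCP orientation; "ft_force": force on the tool from outside, world axes, zero at the start; "wrist_torque": the same for the moment, N m; "finger_gap": finger opening in mm; "grip_force": force on a finger pad.
Only numpy, scipy, OpenCV 4.12 (cv2) and the standard library are available. Lean on these libraries where they do the work, as an engineer would, in place of code of your own. Each camera call takes 0.05 s, during which the arm holds its last target. There are 200 camera calls.

## Working session

There is one attempt and no reset: what is moved stays moved. The work goes in short steps, Python scripts to look and compute and a tool call to move; the robot and the scene stay as the last step left them, time stands still between calls to the robot, and variables do not carry over. Pictures are saved under pics/ and viewed, at most 14 in all, crops included, and the job is handed in when it is done.

Besides the shell and the picture viewer there is one more tool, called after "Call:" as name(argument=value, ...) on one line, values as JSON. step_arm: Moves the arm, as the interface text tells. Shifts and turns lie within -1 to 1; 1 stands for 200 mm of shift or 180 degrees of turn. Its arguments: {"type":"object","properties":{"delta_pos":{"type":"array","items":{"type":"array","items":{"type":"number","minimum":-1,"maximum":1}}},"spin":{"type":"array","items":{"type":"number","minimum":-1,"maximum":1}},"gripper":{"type":"number"},"squeeze":{"type":"number"}},"required":["delta_pos","spin"]}

```bash
mkdir -p pics; ls
python3 - <<'E'
from bench import r
import cv2
for n in("top","scene"):
    s=r.snapshot(n);cv2.imwrite(f"pics/{n}0.png",s["pixels"])
    print(n,s["fx"],s["fy"],s["cx"],s["cy"],s["dist_coeffs"],s["camera_from_world"])
print(r.sense())
E
```

```text
pics
top 481.53987698462475 481.53987698462475 317.3714936553976 236.66878458706302 [-0.05310366  0.          0.          0.          0.        ] [[ 2.14128635e-02 -9.99577185e-01 -1.96708199e-02 -3.64293121e+01]
 [ 9.96556548e-01  1.97634714e-02  8.05260898e-02 -6.38170623e+02]
 [-8.01032784e-02 -2.13273786e-02  9.96558381e-01 -8.51217308e+02]
 [ 0.00000000e+00  0.00000000e+00  0.00000000e+00  1.00000000e+00]]
scene 528.7556253454246 528.7556253454246 319.2091966668519 238.61548384694993 [0.0245449 0.        0.        0.        0.       ] [[-7.45968143e-01  6.65935353e-01  7.85084355e-03  4.88723953e+02]
 [-5.32706062e-01 -6.03719192e-01  5.93082953e-01  2.67168904e+02]
 [ 3.99694610e-01  4.38238797e-01  8.05103084e-01 -1.31155155e+03]
 [ 0.00000000e+00  0.00000000e+00  0.00000000e+00  1.00000000e+00]]
{'time': 0.1, 'joint_pos': array([ 6.19155609e+01,  7.51070485e+00,  8.53229219e+01, -8.04354673e-04,
        8.72594627e+01, -4.89204774e+00]), 'qd': array([ 0.10021058, -0.06307137, -0.2610973 ,  0.02057593, -0.01449191,
        0.00692075]), 'joint_efforts': array([ 1.13033664e-03, -5.70957220e+01, -5.01938653e+01, -1.35002188e-04,
        8.25713680e-03,  2.98205543e-05]), 'tool_pos': array([236.03994704, 551.09923968, 230.35123135]), 'tcp_rot': array([-1.79907181e+02, -7.13809985e-03,  1.56807642e+02]), 'ft_force': array([-0.5438547 , -0.28204248,  0.60775592]), 'wrist_torque': array([-0.03753611,  0.02327744, -0.00305734]), 'grip_force': 0.0, 'finger_gap': 85.26645596810516}
```

View pics/top0.png

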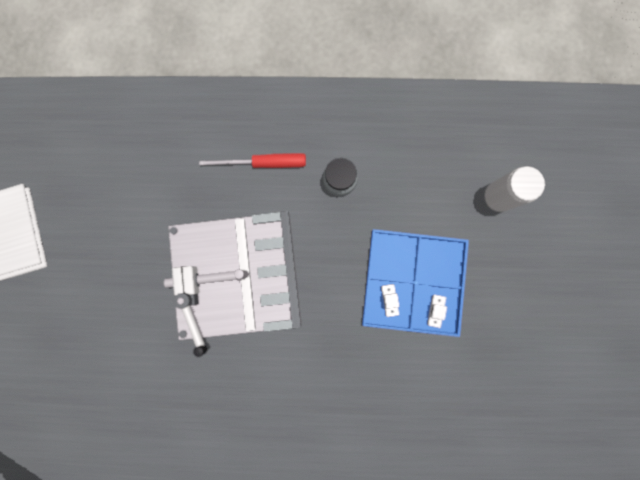

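View pics/scene0.png

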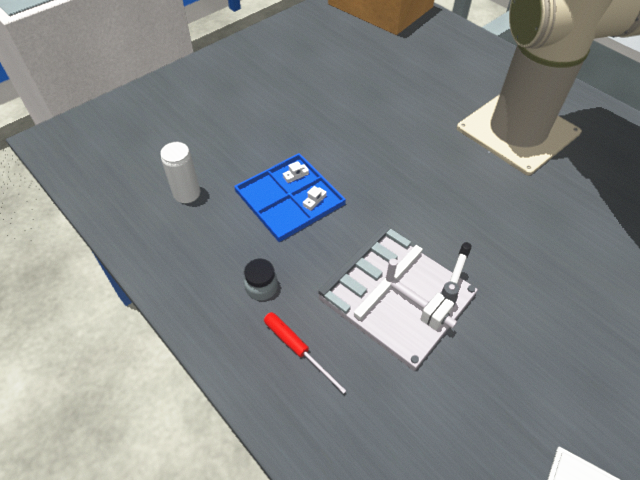

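```bash
cat > h.py <<'E'
import numpy as np,cv2
from bench import r
def K(s): return np.array([[s["fx"],0,s["cx"]],[0,s["fy"],s["cy"]],[0,0,1]])
def ray(s,p,z):
    u=cv2.undistortPoints(np.array(p,float).reshape(-1,1,2),K(s),np.array(s["dist_coeffs"])).reshape(-1,2)
    M=np.array(s["camera_from_world"]);R=M[:3,:3];c=-R.T@M[:3,3]
    d=np.c_[u[:,0],-u[:,1],-np.ones(len(u))]@R
    return c+d*((z-c[2])/d[:,2])[:,None]
def proj(s,P):
    M=np.array(s["camera_from_world"]);F=np.diag([1.,-1,-1])
    R=F@M[:3,:3];t=F@M[:3,3]
    return cv2.projectPoints(np.array(P,float).reshape(-1,3),cv2.Rodrigues(R)[0],t,K(s),np.array(s["dist_coeffs"]))[0].reshape(-1,2)
def blocks(s):
    "white blobs inside the blue tray: centre at z~18, length direction"
    im=s["pixels"];h=cv2.cvtColor(im,cv2.COLOR_BGR2HSV)
    blue=cv2.inRange(h,(100,120,60),(130,255,255))
    c=max(cv2.findContours(blue,0,2)[0],key=cv2.contourArea)
    t=np.zeros_like(blue);cv2.drawContours(t,[cv2.convexHull(c)],-1,255,-1)
    w=cv2.inRange(h,(0,0,90),(180,90,255))&t
    out=[]
    for c in cv2.findContours(w,0,2)[0]:
        if cv2.contourArea(c)>100:
            b=cv2.boxPoints(cv2.minAreaRect(c));P=ray(s,b,20)
            e=[P[1]-P[0],P[2]-P[1]];L=[np.linalg.norm(v[:2]) for v in e];i=int(np.argmax(L))
            out.append((P.mean(0).round(1),np.round(L,1),round(np.degrees(np.arctan2(e[i][1],e[i][0]))%180,1),b.mean(0).round(1)))
    return out,w,c
E
python3 - <<'E'
from h import *
s=r.snapshot("top");im=s["pixels"]
for b in blocks(s)[0]: print(b)
h=cv2.cvtColor(im,cv2.COLOR_BGR2HSV)
print(h[271,271],h[230,200],h[271,246],h[301,390])
m=cv2.inRange(h[...,1],22,80);m[:,:245]=0;m[:,300:]=0;m[:205]=0;m[345:]=0
for c in cv2.findContours(m&cv2.inRange(h[...,2],100,200),0,2)[0]:
    if cv2.contourArea(c)>60:
        q=cv2.minAreaRect(c);print("rib",np.round(q[0],1),np.round(q[1],1),round(q[2],1),ray(s,[q[0]],32).round(1))
a=cv2.resize(im[200:350,150:310],None,fx=5,fy=5,interpolation=cv2.INTER_CUBIC)[:600]
cv2.imwrite("pics/fx.png",cv2.resize(im[205:345,155:310],None,fx=4.2,fy=4.2,interpolation=cv2.INTER_CUBIC))
E
```

```text
(array([ 508.7, -243.5,   20. ]), array([59. , 31.3]), np.float64(169.0), array([437.6, 311. ], dtype=float32))
(array([ 526.9, -158.3,   20. ]), array([28.8, 58.8]), np.float64(9.7), array([390.6, 300. ], dtype=float32))
[ 94   9 191] [163   8 220] [165   7 151] [  0   0 255]
```

View pics/fx.png

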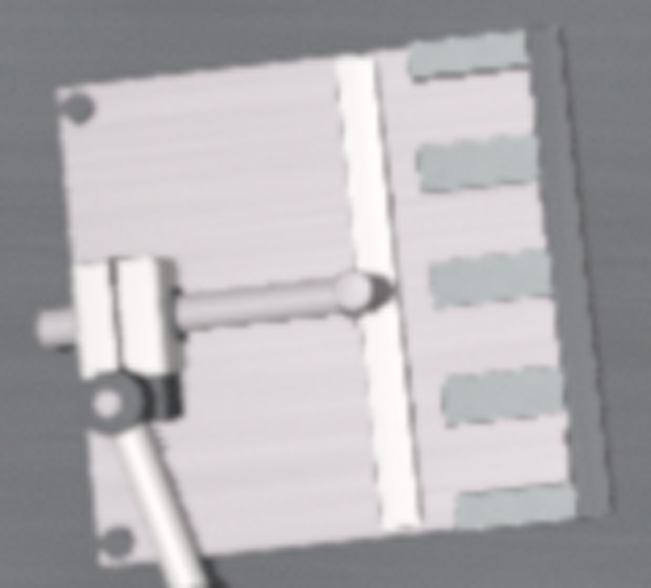

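The crop shows the fence as the dark strip on the right, five green-grey ribs, the jaw bar part-way along, and the lever closed pointing down. I'll fit the fixture pose from the ribs.

Run:
```python
from h import *
s=r.snapshot("top");im=s["pixels"];h=cv2.cvtColor(im,cv2.COLOR_BGR2HSV)
m=cv2.inRange(h,(70,5,140),(125,60,215));m[:,:245]=0;m[:,300:]=0;m[:205]=0;m[345:]=0
C=[]
for c in cv2.findContours(m,0,2)[0]:
    if cv2.contourArea(c)>80:
        q=cv2.minAreaRect(c);print(np.round(q[1],1));C.append(ray(s,[q[0]],32)[0,:2])
C=np.array(sorted(C,key=lambda p:p[0]));print(C.round(1))
A=np.array([[x,-59] for x in(-95,-50,0,50,95)],float)[:len(C)]
T,_=cv2.estimateAffinePartial2D(A,C);print(T, np.degrees(np.arctan2(T[1,0],T[0,0])),np.hypot(T[1,0],T[0,0]))
a=np.arctan2(T[1,0],T[0,0]);R=np.array([[np.cos(a),-np.sin(a)],[np.sin(a),np.cos(a)]])
t=C.mean(0)-R@A.mean(0);print("a,t",np.degrees(a),t)
px=[(155+76/4.2,205+108/4.2),(155+118/4.2,205+542/4.2)]
print("plate bolts fx:",(ray(s,px,20)[:,:2]-t)@R)
pe=ray(s,[(155+357/4.2,205+291/4.2)],99)[:,:2];print("post",pe,(pe-t)@R)
P=lambda p,z:ray(s,[p],z)[0,:2]
dk=cv2.inRange(h[...,2],0,40);dk[:,:180]=0;dk[:,215:]=0;dk[:340]=0;dk[360:]=0
mm=cv2.moments(dk);p=(mm["m10"]/mm["m00"],mm["m01"]/mm["m00"]);print("tip",p,P(p,90),(P(p,90)-t)@R)
for n,q in dict(pivot=(-34,95),bay2=(-25,-57),bay3=(25,-57),bay1=(-75,-57),bay4=(75,-57)).items(): print(n,(R@q+t).round(1))
```

```text
[10.7 33. ]
[20. 31.]
[30. 13.]
[11.1 28.9]
[ 9.4 28.7]
[[477.8  42.3]
 [519.3  47.3]
 [575.6  55.2]
 [624.7  63.3]
 [672.1  69.9]]
[[ 1.01963733e+00 -1.45851410e-01  5.66190171e+02]
 [ 1.45851410e-01  1.01963733e+00  1.16020970e+02]] 8.140506346980272 1.0300159836373006
a,t 8.140506346980272 [565.54751097 114.02196896]
plate bolts fx: [[ 97.11121176 117.90310665]
 [-93.4830155  118.29828348]]
post [[567.50781743 102.61084977]] [[  0.32472684 -11.57372002]]
tip (203.9047619047619, 348.8095238095238) [441.77129549 161.03552391] [-115.87184957   64.0666867 ]
pivot [518.4 203.3]
bay2 [548.9  54.1]
bay3 [598.4  61.1]
bay1 [499.4  47. ]
bay4 [647.9  68.2]
```

Run:
```python
from h import *
s=r.snapshot("top")
o=[((57,88),20,(105,125)),((100,566),20,(-105,125)),((560,28),34,(105,-100)),((614,512),34,(-105,-100)),
((532,148),32,(50,-84)),((420,168),32,(50,-33)),((432,284),32,(0,-33)),((444,397),32,(-50,-33)),((357,290),99,None),((106,400),82,(-34,95))]
W=np.array([ray(s,[(155+p[0]/4.2-.4,205+p[1]/4.2-.4)],z)[0,:2] for p,z,_ in o])
i=[k for k in range(len(o)) if o[k][2]];A=np.array([o[k][2] for k in i],float)
T,_=cv2.estimateAffinePartial2D(A,W[i],ransacReprojThreshold=6);a=np.arctan2(T[1,0],T[0,0])
R=np.array([[np.cos(a),-np.sin(a)],[np.sin(a),np.cos(a)]]);t=W[i].mean(0)-R@A.mean(0)
print(np.degrees(a),np.hypot(*T[:,0]),t,"\n",((W-t)@R).round(1))
np.savez("fix.npz",R=R,t=t)
tip=ray(s,[(199,350)],97)[0,:2];print("tip",tip,(tip-t)@R)
for th in (2.2,):
    g=np.radians(70)+th;q=np.array([-34+90*np.cos(g),95+90*np.sin(g)]);print("tip exp",q,R@q+t)
a0=cv2.resize(s["pixels"][325:365,170:225],None,fx=8,fy=8);b0=cv2.resize(s["pixels"][275:340,360:460],None,fx=5,fy=5)
c=np.zeros((325,960,3),np.uint8);c[:320,:440]=a0;c[:,460:]=b0;cv2.imwrite("pics/z.png",cv2.resize(c,(800,271)))
```

```text
7.798393777240912 0.9998371831132334 [567.80558782 116.4895391 ] 
 [[ 104.5  124.7]
 [-105.4  125.2]
 [ 102.7 -100.4]
 [-105.3 -100.5]
 [  52.7  -82.6]
 [  49.7  -33.6]
 [  -0.5  -33.5]
 [ -49.   -33.5]
 [  -1.   -13.2]
 [ -33.4   96.4]]
tip [440.66494276 167.42916292] [-119.05291782   67.71995022]
tip exp [-120.4915607    70.11607088] [438.91448063 169.60791712]
```

View pics/z.png

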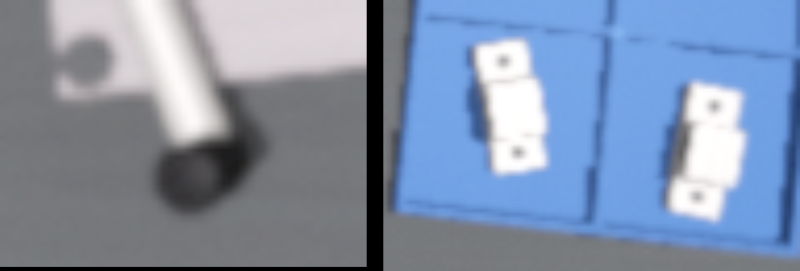

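Run:
```python
from h import *
s=r.snapshot("top")
for q in ([(388.8,289.6),(392.2,311.5)],[(439.2,300.4),(435.4,322.0)]):
    P=ray(s,np.array(q)-.4,18);d=P[1]-P[0];print(P.mean(0),np.hypot(d[0],d[1]),np.degrees(np.arctan2(d[1],d[0]))%180)
```

```text
[ 526.46077151 -157.57347408   18.        ] 39.95671051051025 9.534477643251762
[ 508.92045363 -242.66236286   18.        ] 39.599447432057815 170.284094102727
```

Call:
step_arm(delta_pos=[[0.127,-0.239,-0.031],[0.127,-0.239,-0.031],[0.127,-0.239,-0.031],[0.127,-0.239,-0.031],[0.127,-0.239,-0.031],[0.127,-0.239,-0.031],[0.127,-0.239,-0.031],[0.127,-0.239,-0.031]], spin=[0.033,0.033,0.033,0.033,0.033,0.033,0.033,0.033], gripper=0.2, squeeze=40)

```text
time: 1.3
tool_pos: [440.1, 167.5, 181.8]
tcp_rot: [-180.0, 0.0, -155.5]
ft_force: [0.8, 0.6, 0.3]
finger_gap: 51.4
grip_force: 0.0
```

Call:
step_arm(delta_pos=[[0,0.005,-0.19],[0,0,-0.19],[0,0,-0.18],[0,0,0],[0,0,0]], spin=[0,0,0,0,0])

```text
time: 1.92
tool_pos: [440.3, 170.4, 71.1]
tcp_rot: [-180.0, 0.1, -155.7]
ft_force: [0.5, 0.2, 0.6]
finger_gap: 51.1
grip_force: 0.0
```

Call:
step_arm(delta_pos=[[0,0,0],[0,0,0],[0,0,0],[0,0,0],[0,0,0],[0,0,0]], spin=[0,0,0,0,0,0], gripper=-1)

```text
time: 2.68
tool_pos: [440.8, 170.3, 71.3]
tcp_rot: [-180.0, 0.2, -155.7]
ft_force: [-1.6, -1.8, 6.4]
finger_gap: 16.9
grip_force: 38.8
```

Run:
```python
from h import *
f=np.load("fix.npz");R,t=f["R"],f["t"];pv=R@[-34,95]+t;print(pv)
T=r.sense()["tool_pos"];d=T[:2]-pv;print(np.hypot(*d),np.degrees(np.arctan2(d[1],d[0])))
# arc clockwise in rows of 9 deg, 14 rows = 126
a=np.radians(203.8);p=pv+90*np.array([np.cos(a),np.sin(a)])
for k in range(1,15):
    b=a-np.radians(9*k);q=pv+90*np.array([np.cos(b),np.sin(b)]);print(((q-p)/200).round(3));p=q
print(p)
```

```text
[521.2296911  205.99756022]
88.05696004663766 -156.05463953568668
[-0.023  0.067]
[-0.013  0.069]
[-0.002  0.071]
[0.009 0.07 ]
[0.02  0.068]
[0.031 0.064]
[0.04  0.058]
[0.049 0.051]
[0.056 0.043]
[0.062 0.033]
[0.067 0.023]
[0.069 0.013]
[0.071 0.002]
[ 0.07  -0.009]
[540.24892279 293.96499071]
```

Call:
step_arm(delta_pos=[[-0.023,0.067,0],[-0.013,0.069,0],[-0.002,0.071,0],[0.009,0.07,0],[0.02,0.068,0],[0.031,0.064,0],[0.04,0.058,0]], spin=[-0.05,-0.05,-0.05,-0.05,-0.05,-0.05,-0.05])

```text
time: 3.55
tool_pos: [455.2, 262.6, 71.3]
tcp_rot: [179.9, 0.3, 141.0]
ft_force: [13.0, -12.0, -0.7]
finger_gap: 16.5
grip_force: 39.3
```

Call:
step_arm(delta_pos=[[0.049,0.051,0],[0.056,0.043,0],[0.062,0.033,0],[0.067,0.023,0],[0.069,0.013,0],[0.071,0.002,0],[0.07,-0.009,0],[0,0,0]], spin=[-0.05,-0.05,-0.05,-0.05,-0.05,-0.05,-0.05,0])

```text
time: 4.55
tool_pos: [541.4, 292.1, 70.6]
tcp_rot: [-180.0, 0.2, 78.1]
ft_force: [-2.4, -13.0, 8.9]
finger_gap: 16.9
grip_force: 41.0
```

Call:
step_arm(delta_pos=[[0,0,0],[0,0,0],[0,0,0],[0,0,0.2],[0,0,0.2]], spin=[0,0,0,0,0], gripper=0.2)

```text
time: 5.18
tool_pos: [539.9, 294.7, 149.9]
tcp_rot: [-179.9, 0.1, 78.4]
ft_force: [0.7, -0.4, -0.2]
finger_gap: 51.2
grip_force: 0.0
```

Call:
step_arm(delta_pos=[[0.02,-0.135,0],[0.02,-0.135,0],[0.02,-0.135,0],[0.02,-0.135,0],[0.02,-0.135,0],[0.02,-0.135,0],[0.019,-0.133,0],[0,0,0]], spin=[-0.056,-0.056,-0.056,-0.056,-0.056,-0.056,-0.056,0])

```text
time: 6.18
tool_pos: [568.7, 104.8, 149.7]
tcp_rot: [180.0, -0.0, 7.6]
ft_force: [-0.2, 0.0, 0.0]
finger_gap: 51.5
grip_force: 0.0
```

Run:
```python
from h import *
print(r.sense()["tool_pos"],r.sense()["tcp_rot"])
s=r.snapshot("scene");cv2.imwrite("pics/s1.png",s["pixels"][130:430,200:600])
for b in blocks(r.snapshot("top"))[0]: print(b)
```

```text
[568.68721261 104.77079342 149.73706715] [ 1.79985834e+02 -8.01350321e-03  7.60875225e+00]
(array([ 508.7, -243.5,   20. ]), array([59. , 31.3]), np.float64(169.0), array([437.6, 311. ], dtype=float32))
(array([ 526.9, -158.3,   20. ]), array([28.7, 58.9]), np.float64(10.1), array([390.7, 300. ], dtype=float32))
```

View pics/s1.png

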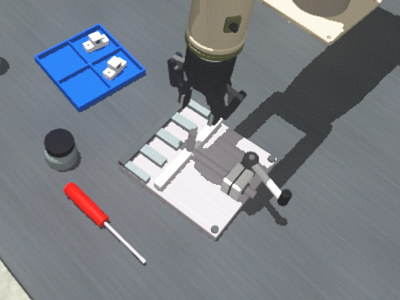

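Call:
step_arm(delta_pos=[[0,0,-0.2],[0,0,-0.2],[0,0,0],[0,0,0]], spin=[0,0,0,0])

```text
time: 6.78
tool_pos: [569.2, 106.9, 71.1]
tcp_rot: [-180.0, -0.1, 7.9]
ft_force: [-0.1, 0.0, 1.0]
finger_gap: 51.4
grip_force: 0.0
```

Call:
step_arm(delta_pos=[[0,0,0],[0,0,0],[0,0,0],[0,0,0],[0,0,0],[0,0,0]], spin=[0,0,0,0,0,0], gripper=-1)

```text
time: 7.52
tool_pos: [569.9, 106.1, 71.7]
tcp_rot: [180.0, -0.2, 7.8]
ft_force: [-1.0, -0.7, 7.0]
finger_gap: 14.7
grip_force: 38.9
```

Call:
step_arm(delta_pos=[[-0.007,0.05,0],[-0.007,0.05,0],[-0.007,0.05,0],[-0.007,0.05,0],[0,0,0],[0,0,0]], spin=[0,0,0,0,0,0])

```text
time: 8.28
tool_pos: [564.9, 143.9, 71.7]
tcp_rot: [179.8, -0.2, 7.7]
ft_force: [1.4, -10.8, 5.7]
finger_gap: 14.5
grip_force: 39.9
```

Call:
step_arm(delta_pos=[[-0.002,0.015,0],[0,0,0],[0,0,0]], spin=[0,0,0])

```text
time: 8.65
tool_pos: [564.8, 144.1, 71.7]
tcp_rot: [179.6, -0.2, 7.7]
ft_force: [2.4, -23.5, 7.0]
finger_gap: 14.7
grip_force: 40.5
```

Call:
step_arm(delta_pos=[[0,-0.01,0],[0,0,0],[0,0,0],[0,0,0],[0,0,0.2],[0,0,0.2]], spin=[0,0,0,0,0,0], gripper=0.2)

```text
time: 9.4
tool_pos: [561.7, 147.4, 149.9]
tcp_rot: [-180.0, 0.1, 7.8]
ft_force: [0.6, -0.3, -0.6]
finger_gap: 51.4
grip_force: 0.0
```

Call:
step_arm(delta_pos=[[-0.0215,-0.168,0],[-0.0215,-0.168,0],[-0.0215,-0.168,0],[-0.0215,-0.168,0],[-0.0215,-0.168,0],[-0.0215,-0.168,0],[-0.0215,-0.168,0],[-0.0215,-0.168,-0.1]], spin=[0.057,0.057,0.057,0.057,0.057,0.057,0.057,0.057])

```text
time: 10.4
tool_pos: [529.4, -122.9, 131.4]
tcp_rot: [179.8, 0.1, 90.2]
ft_force: [0.9, -0.1, -0.2]
finger_gap: 51.0
grip_force: 0.0
```

Call:
step_arm(delta_pos=[[-0.0215,-0.168,-0.1],[0,0,0],[0,0,0]], spin=[0.055,0,0])

```text
time: 10.78
tool_pos: [524.0, -154.8, 110.0]
tcp_rot: [180.0, -0.0, 99.6]
ft_force: [-0.5, 0.3, 1.3]
finger_gap: 51.4
grip_force: 0.0
```

Run:
```python
from h import *
print(r.sense()["tool_pos"],r.sense()["tcp_rot"])
s=r.snapshot("scene");a=s["pixels"][120:320,200:500]
t=r.snapshot("top")["pixels"][200:350,150:480]
cv2.imwrite("pics/s2.png",np.vstack([cv2.resize(a,(450,300)),cv2.resize(t,(450,205))]))
```

```text
[ 523.98169094 -154.80206651  109.95257066] [ 1.79987942e+02 -2.42781641e-02  9.95890585e+01]
```

View pics/s2.png

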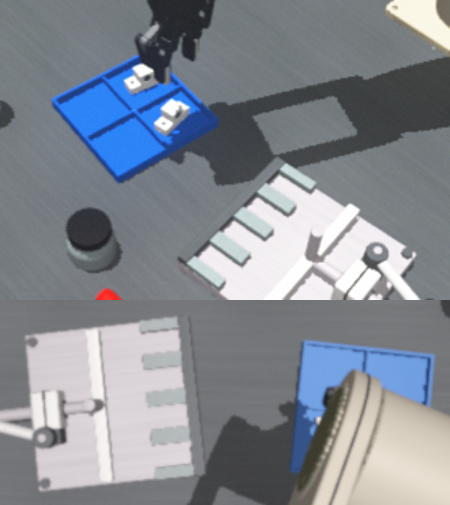

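Call:
step_arm(delta_pos=[[0.0125,-0.014,-0.15],[0,0,-0.15],[0,0,-0.15],[0,0,0],[0,0,0]], spin=[0,0,0,0,0])

```text
time: 11.5
tool_pos: [527.4, -157.9, 21.3]
tcp_rot: [179.9, 0.1, 99.8]
ft_force: [0.5, 0.0, 0.0]
finger_gap: 51.7
grip_force: 0.0
```

Call:
step_arm(delta_pos=[[0,0,0],[0,0,0],[0,0,0],[0,0,0],[0,0,0]], spin=[0,0,0,0,0], gripper=-1, squeeze=60)

```text
time: 12.12
tool_pos: [527.8, -158.6, 21.7]
tcp_rot: [179.8, 0.1, 99.7]
ft_force: [0.6, 0.1, 6.0]
finger_gap: 22.6
grip_force: 59.8
```

Call:
step_arm(delta_pos=[[0,0,0.15],[0,0,0.2],[0,0,0.15]], spin=[0,0,0])

```text
time: 12.5
tool_pos: [526.9, -158.4, 122.0]
tcp_rot: [179.9, 0.1, 99.7]
ft_force: [0.1, -1.1, -1.5]
finger_gap: 22.4
grip_force: 59.1
```

Call:
step_arm(delta_pos=[[0.0126,0.121,0],[0.0126,0.121,0],[0.0126,0.121,0],[0.0126,0.121,0],[0.0126,0.121,0],[0.0126,0.121,0],[0.0126,0.121,0],[0.0126,0.121,0]], spin=[-0.0568,-0.0568,-0.0568,-0.0568,-0.0568,-0.0568,-0.0568,-0.0568])

```text
time: 13.5
tool_pos: [546.6, 36.3, 120.3]
tcp_rot: [180.0, -0.0, 17.6]
ft_force: [-0.0, 0.4, 0.1]
finger_gap: 22.2
grip_force: 59.1
```

Call:
step_arm(delta_pos=[[0.0126,0.121,0],[0,0,0],[0,0,0]], spin=[-0.0568,0,0])

```text
time: 13.88
tool_pos: [549.0, 59.3, 119.9]
tcp_rot: [180.0, -0.0, 7.9]
ft_force: [-0.1, -0.5, -1.0]
finger_gap: 22.6
grip_force: 59.1
```

Run:
```python
from h import *
d=r.sense();print(d["tool_pos"],d["tcp_rot"],d["finger_gap"])
s=r.snapshot("scene");a=s["pixels"][120:320,220:520]
cv2.imwrite("pics/s3.png",cv2.resize(a,(600,400)))
```

```text
[548.96650259  59.27425953 119.91144312] [ 1.79976944e+02 -1.00522576e-02  7.92913352e+00] 22.60496203439319
```

View pics/s3.png

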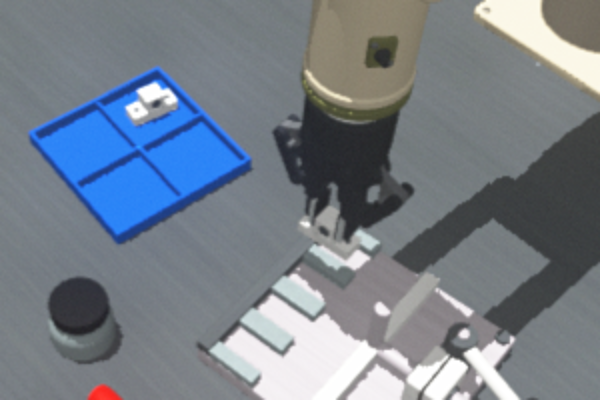

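Call:
step_arm(delta_pos=[[0.007,0,-0.15],[0,0,-0.15],[0,0,-0.05],[0,0,-0.03],[0,0,-0.02],[0,0,0]], spin=[0,0,0,0,0,0])

```text
time: 14.68
tool_pos: [550.9, 59.7, 40.3]
tcp_rot: [180.0, -0.1, 7.7]
ft_force: [-0.5, 1.5, -0.8]
finger_gap: 22.6
grip_force: 59.1
```

Call:
step_arm(delta_pos=[[0,0,-0.005],[0,0,-0.008],[0,0,0],[0,0,0]], spin=[0,0,0,0])

```text
time: 15.18
tool_pos: [550.9, 59.8, 37.7]
tcp_rot: [180.0, -0.1, 7.7]
ft_force: [-0.4, 0.6, 3.9]
finger_gap: 22.5
grip_force: 59.7
```

Call:
step_arm(delta_pos=[[0,0,0],[0,0,0],[0,0,0],[0,0,0.2],[0,0,0.2]], spin=[0,0,0,0,0], gripper=0.2)

```text
time: 15.8
tool_pos: [549.6, 59.7, 117.2]
tcp_rot: [-180.0, 0.1, 7.7]
ft_force: [0.5, -0.7, -0.2]
finger_gap: 51.3
grip_force: 0.0
```

Call:
step_arm(delta_pos=[[-0.026,-0.189,0],[-0.026,-0.189,0],[-0.026,-0.189,0],[-0.026,-0.189,0],[-0.026,-0.189,0],[-0.026,-0.189,0],[-0.026,-0.189,0],[-0.026,-0.189,0]], spin=[0.05,0.05,0.05,0.05,0.05,0.05,0.05,0.05])

```text
time: 16.8
tool_pos: [508.4, -243.9, 117.0]
tcp_rot: [-180.0, -0.0, 80.0]
ft_force: [0.7, -0.3, -0.7]
finger_gap: 51.2
grip_force: 0.0
```

Call:
step_arm(delta_pos=[[0,0,0],[0,0,0]], spin=[0,0])

```text
time: 17.05
tool_pos: [508.6, -242.3, 116.8]
tcp_rot: [-180.0, -0.0, 79.6]
ft_force: [0.0, 0.8, -0.1]
finger_gap: 51.5
grip_force: 0.0
```

Run:
```python
from h import *
d=r.sense();print(d["tool_pos"],d["tcp_rot"],d["finger_gap"])
s=r.snapshot("scene");a=s["pixels"][140:290,260:460]
t=r.snapshot("top")["pixels"][200:350,150:350]
cv2.imwrite("pics/s4.png",np.hstack([cv2.resize(a,(400,300)),cv2.resize(t,(400,300))]))
```

```text
[ 508.5805097  -242.29279094  116.79367283] [-1.79969372e+02 -3.47327600e-02  7.95899778e+01] 51.450088123376894
```

View pics/s4.png

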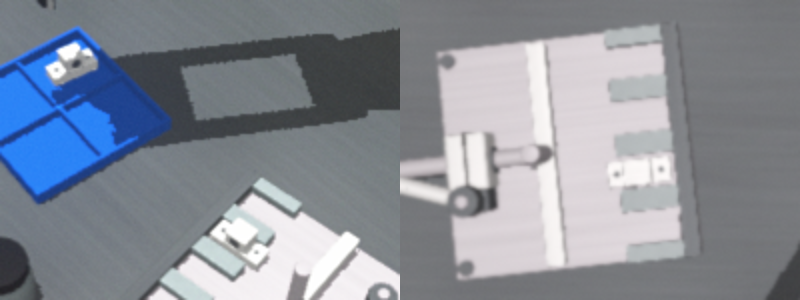

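Call:
step_arm(delta_pos=[[0,0,-0.16],[0,0,-0.16],[0,0,-0.16],[0,0,0],[0,0,0]], spin=[0.004,0,0,0,0])

```text
time: 17.77
tool_pos: [509.6, -242.5, 22.3]
tcp_rot: [179.9, 0.0, 80.5]
ft_force: [-0.0, 0.8, 0.6]
finger_gap: 51.1
grip_force: 0.0
```

Call:
step_arm(delta_pos=[[0,0,0],[0,0,0],[0,0,0],[0,0,0],[0,0,0]], spin=[0,0,0,0,0], gripper=-1)

```text
time: 18.4
tool_pos: [510.2, -243.4, 23.2]
tcp_rot: [179.8, 0.1, 80.4]
ft_force: [0.2, 0.5, 6.7]
finger_gap: 22.4
grip_force: 59.8
```

Call:
step_arm(delta_pos=[[0,0,0.15],[0,0,0.2],[0,0,0.15],[0,0,0]], spin=[0,0,0,0])

```text
time: 18.9
tool_pos: [510.9, -244.0, 124.9]
tcp_rot: [179.6, 0.1, 80.4]
ft_force: [0.5, -0.2, -0.3]
finger_gap: 22.1
grip_force: 59.2
```

Call:
step_arm(delta_pos=[[0.056,0.194,0],[0.056,0.194,0],[0.056,0.194,0],[0.056,0.194,0],[0.056,0.194,0],[0.056,0.194,0],[0.056,0.194,0],[0.056,0.194,0]], spin=[-0.0504,-0.0504,-0.0504,-0.0504,-0.0504,-0.0504,-0.0504,-0.0504])

```text
time: 19.9
tool_pos: [597.7, 69.0, 119.5]
tcp_rot: [-180.0, 0.1, 7.6]
ft_force: [0.4, 0.2, -0.4]
finger_gap: 22.2
grip_force: 59.1
```

Call:
step_arm(delta_pos=[[0,0,0],[0,0,0],[0,0,0]], spin=[0,0,0])

```text
time: 20.27
tool_pos: [597.9, 66.7, 120.5]
tcp_rot: [180.0, 0.1, 7.9]
ft_force: [0.7, -0.5, -1.5]
finger_gap: 22.5
grip_force: 59.2
```

Run:
```python
from h import *
d=r.sense();print(d["tool_pos"],d["tcp_rot"],d["finger_gap"])
s=r.snapshot("scene");a=s["pixels"][120:320,220:520]
cv2.imwrite("pics/s5.png",cv2.resize(a,(600,400)))
```

```text
[597.87043471  66.71601337 120.4829065 ] [1.79992933e+02 5.71551255e-02 7.87353627e+00] 22.49383761802423
```

View pics/s5.png

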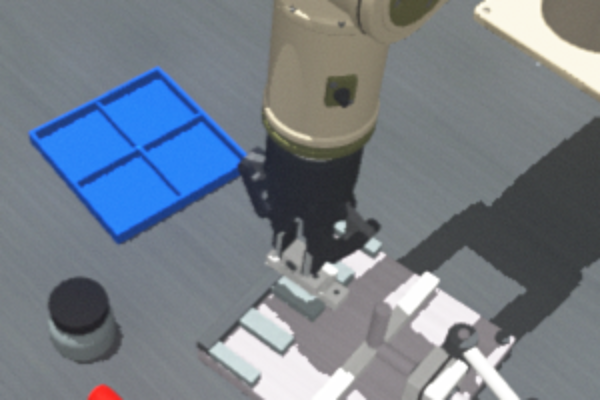

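Tray is empty and the second block is held level over bay 3, at about pixel (305,275). I'll lower it.

Call:
step_arm(delta_pos=[[0.009,-0.001,-0.15],[0,0,-0.15],[0,0,-0.05],[0,0,-0.03],[0,0,-0.015],[0,0,0]], spin=[0,0,0,0,0,0])

```text
time: 21.08
tool_pos: [600.8, 67.5, 42.9]
tcp_rot: [180.0, -0.1, 7.9]
ft_force: [0.7, 0.4, -1.2]
finger_gap: 22.5
grip_force: 59.2
```

Call:
step_arm(delta_pos=[[0,0,-0.005],[0,0,-0.003],[0,0,0]], spin=[0,0,0])

```text
time: 21.45
tool_pos: [600.2, 67.6, 40.6]
tcp_rot: [180.0, -0.0, 7.9]
ft_force: [0.3, -0.4, 0.1]
finger_gap: 22.5
grip_force: 59.2
```

Call:
step_arm(delta_pos=[[0,0,-0.007],[0,0,-0.003],[0,0,0]], spin=[0,0,0])

```text
time: 21.82
tool_pos: [600.4, 67.6, 39.2]
tcp_rot: [180.0, -0.0, 7.9]
ft_force: [-2.3, 0.2, 3.5]
finger_gap: 22.4
grip_force: 59.8
```

Call:
step_arm(delta_pos=[[0,0,0],[0,0,0],[0,0,0],[0,0,0.25],[0,0,0.3],[-0.06,0.13,0],[-0.06,0.13,0],[-0.06,0.125,0]], spin=[0,0,0,0,0,0,0,0], gripper=0.2, squeeze=40)

```text
time: 22.82
tool_pos: [563.8, 145.2, 148.6]
tcp_rot: [-180.0, -0.0, 7.9]
ft_force: [0.3, -1.1, -0.1]
finger_gap: 51.4
grip_force: 0.0
```

Call:
step_arm(delta_pos=[[0,0,0],[0,0,0]], spin=[0,0])

```text
time: 23.08
tool_pos: [564.3, 144.2, 148.5]
tcp_rot: [180.0, -0.0, 7.9]
ft_force: [0.4, -0.6, 0.5]
finger_gap: 51.3
grip_force: 0.0
```

Run:
```python
from h import *
d=r.sense();print(d["tool_pos"],d["tcp_rot"],d["finger_gap"])
s=r.snapshot("scene");a=s["pixels"][190:390,300:500]
cv2.imwrite("pics/s6.png",cv2.resize(a,(600,600),interpolation=cv2.INTER_CUBIC))
```

```text
[564.34739039 144.17197043 148.48359439] [ 1.79977519e+02 -7.90139165e-03  7.89242569e+00] 51.28160858807566
```

View pics/s6.png

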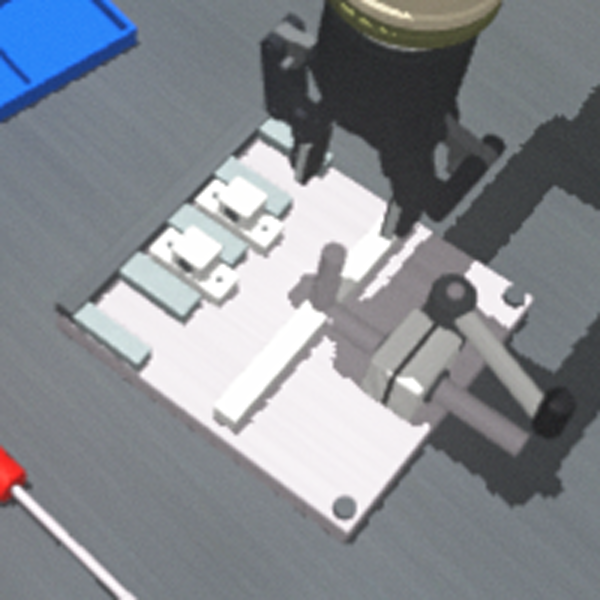

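Call:
step_arm(delta_pos=[[0,0,-0.2],[0,0,-0.19],[0,0,0],[0,0,0]], spin=[0,0,0,0])

```text
time: 23.62
tool_pos: [565.1, 144.1, 71.9]
tcp_rot: [180.0, -0.1, 7.8]
ft_force: [0.5, 1.2, 0.9]
finger_gap: 51.1
grip_force: 0.0
```

Call:
step_arm(delta_pos=[[0,0,0],[0,0,0],[0,0,0],[0,0,0],[0,0,0],[0,0,0]], spin=[0,0,0,0,0,0], gripper=-1)

```text
time: 24.38
tool_pos: [565.5, 144.0, 72.4]
tcp_rot: [179.9, -0.2, 7.9]
ft_force: [0.0, -3.7, 5.8]
finger_gap: 14.8
grip_force: 38.9
```

Call:
step_arm(delta_pos=[[0.0055,-0.04,0],[0.0055,-0.04,0],[0.0055,-0.04,0],[0.0055,-0.04,0],[0.0055,-0.04,0],[0.0038,-0.028,0],[0,0,0],[0,0,0]], spin=[0,0,0,0,0,0,0,0])

```text
time: 25.38
tool_pos: [571.5, 98.7, 72.4]
tcp_rot: [180.0, -0.1, 7.9]
ft_force: [-2.2, -1.8, 7.0]
finger_gap: 14.6
grip_force: 39.3
```

Call:
step_arm(delta_pos=[[0.0014,-0.01,0],[0.0014,-0.01,0],[0.0007,-0.005,0],[0,0,0],[0,0,0]], spin=[0,0,0,0,0])

```text
time: 26.0
tool_pos: [572.1, 94.5, 72.4]
tcp_rot: [-180.0, -0.1, 7.9]
ft_force: [-3.0, 1.7, 7.6]
finger_gap: 14.8
grip_force: 39.3
```

Call:
step_arm(delta_pos=[[0.0007,-0.005,0],[0.0014,-0.01,0],[0,0,0],[0,0,0]], spin=[0,0,0,0])

```text
time: 26.5
tool_pos: [572.2, 94.2, 72.4]
tcp_rot: [-179.7, -0.1, 7.9]
ft_force: [-4.2, 13.5, 7.5]
finger_gap: 14.6
grip_force: 39.7
```

Call:
step_arm(delta_pos=[[0,0,0],[0,0,0],[0,0,0],[0,0,0.2],[0,0,0.2]], spin=[0,0,0,0,0], gripper=0.2)

```text
time: 27.12
tool_pos: [570.9, 90.5, 150.7]
tcp_rot: [180.0, 0.1, 7.8]
ft_force: [0.8, 0.3, 1.1]
finger_gap: 51.4
grip_force: 0.0
```

Call:
step_arm(delta_pos=[[-0.0225,0.143,0],[-0.0225,0.143,0],[-0.0225,0.143,0],[-0.0225,0.143,0],[-0.0225,0.143,0],[-0.0225,0.143,0],[-0.0225,0.143,0],[0,0,0]], spin=[0.0558,0.0558,0.0558,0.0558,0.0558,0.0558,0.0558,0])

```text
time: 28.12
tool_pos: [539.5, 292.6, 150.3]
tcp_rot: [-180.0, -0.0, 78.4]
ft_force: [0.4, 0.6, 0.6]
finger_gap: 51.2
grip_force: 0.0
```

Run:
```python
from h import *
d=r.sense();print(d["tool_pos"],d["tcp_rot"],d["finger_gap"])
s=r.snapshot("scene");a=s["pixels"][190:390,300:500]
cv2.imwrite("pics/s7.png",cv2.resize(a,(600,600),interpolation=cv2.INTER_CUBIC))
```

```text
[539.53951692 292.57220994 150.31584435] [-1.79982272e+02 -6.85897035e-03  7.83522621e+01] 51.19742125020156
```

View pics/s7.png

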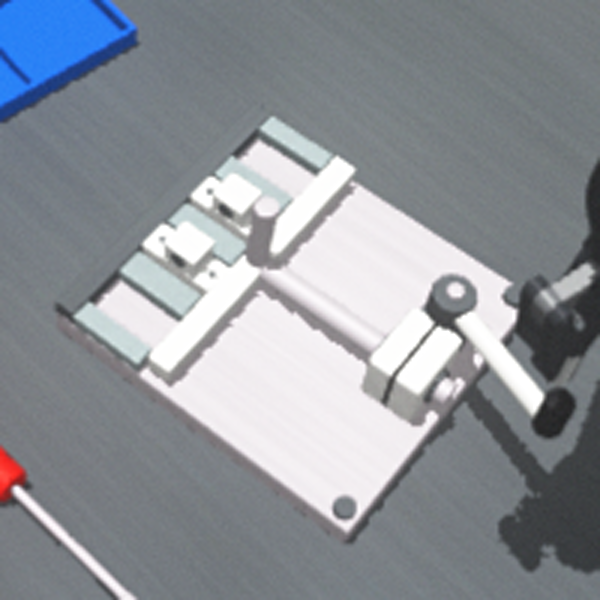

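The jaw is against both blocks, at about pixel (240,265), and the lever is still open. Next I close the lever.

Call:
step_arm(delta_pos=[[0.005,0,-0.2],[0,0,-0.195],[0,0,0],[0,0,0]], spin=[0,0,0,0])

```text
time: 28.68
tool_pos: [542.0, 290.7, 73.0]
tcp_rot: [179.9, -0.0, 78.1]
ft_force: [-0.1, -0.2, 1.0]
finger_gap: 51.1
grip_force: 0.0
```

Call:
step_arm(delta_pos=[[0,0,0],[0,0,0],[0,0,0],[0,0,0],[0,0,0],[0,0,0]], spin=[0,0,0,0,0,0], gripper=-1)

```text
time: 29.42
tool_pos: [541.6, 291.7, 73.5]
tcp_rot: [179.9, -0.1, 78.2]
ft_force: [-3.5, -0.9, 6.9]
finger_gap: 16.5
grip_force: 38.8
```

Call:
step_arm(delta_pos=[[-0.07,0.009,0],[-0.071,-0.002,0],[-0.069,-0.013,0],[-0.067,-0.023,0],[-0.062,-0.033,0],[-0.056,-0.043,0],[-0.049,-0.051,0]], spin=[0.05,0.05,0.05,0.05,0.05,0.05,0.05])

```text
time: 30.3
tool_pos: [453.4, 261.1, 73.7]
tcp_rot: [179.7, 0.1, 141.5]
ft_force: [3.5, 2.2, 3.4]
finger_gap: 16.4
grip_force: 39.5
```

Call:
step_arm(delta_pos=[[-0.04,-0.058,0],[-0.031,-0.064,0],[-0.02,-0.068,0],[-0.009,-0.07,0],[0.002,-0.071,0],[0.013,-0.069,0],[0.023,-0.067,0],[0,0,0]], spin=[0.05,0.05,0.05,0.05,0.05,0.05,0.05,0])

```text
time: 31.3
tool_pos: [440.7, 168.8, 73.7]
tcp_rot: [179.8, 0.2, -155.7]
ft_force: [-5.7, 9.9, 10.1]
finger_gap: 16.6
grip_force: 40.9
```

Call:
step_arm(delta_pos=[[0,0,0],[0,0,0],[0,0,0],[0,0,0.2],[0,0,0.3],[0,0.2,0.2],[0,0.25,0],[0,0.25,0]], spin=[0,0,0,0,0,0,0,0], gripper=0.2)

```text
time: 32.3
tool_pos: [440.4, 307.9, 212.6]
tcp_rot: [-180.0, 0.1, -155.9]
ft_force: [-0.0, -0.5, -0.3]
finger_gap: 51.2
grip_force: 0.0
```

Call:
step_arm(delta_pos=[[0,0.2,0],[0,0,0],[0,0,0]], spin=[0,0,0])

```text
time: 32.67
tool_pos: [439.7, 346.1, 211.1]
tcp_rot: [-180.0, -0.1, -155.8]
ft_force: [0.6, -0.9, -0.1]
finger_gap: 51.3
grip_force: 0.0
```

Run:
```python
from h import *
s=r.snapshot("scene");a=s["pixels"][190:390,300:500]
t=r.snapshot("top")["pixels"][200:360,150:310]
cv2.imwrite("pics/s8.png",np.hstack([cv2.resize(x,(400,400),interpolation=cv2.INTER_CUBIC) for x in(a,t)]))
```

```text
(no output)
```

View pics/s8.png

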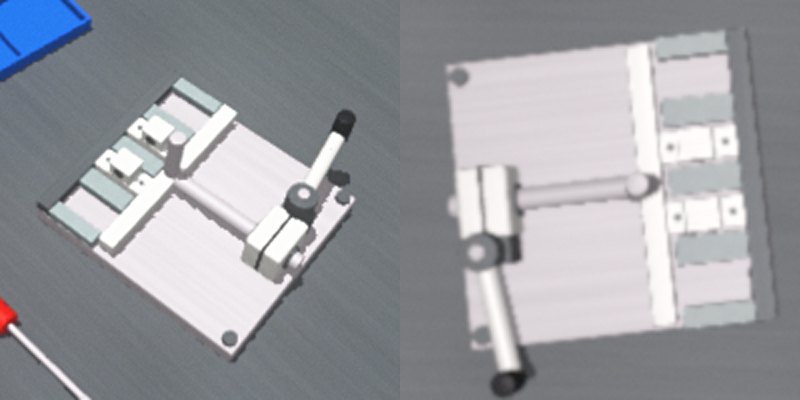

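Run:
```python
from h import *
f=np.load("fix.npz");R,t=f["R"],f["t"];s=r.snapshot("top");im=s["pixels"]
i0=cv2.imread("pics/top0.png")
for m in(i0,im):
    g=cv2.inRange(cv2.cvtColor(m,6),0,45)[335:370,175:220]
    M=cv2.moments(g,True);p=(175+M["m10"]/M["m00"],335+M["m01"]/M["m00"]);w=ray(s,[p],90)[0,:2];q=(w-t)@R-[-34,95]
    print(p,M["m00"],w,np.hypot(*q),np.degrees(np.arctan2(q[1],q[0]))%360-70)
cv2.imwrite("pics/z2.png",np.hstack([cv2.resize(x[280:370,160:250],(400,400),interpolation=cv2.INTER_CUBIC) for x in(i0,im)]))
```

```text
(203.95833333333334, 348.7916666666667) 24.0 [441.80358652 160.94604814] 91.31344277021682 131.7640732626281
(196.77777777777777, 351.0740740740741) 27.0 [437.65492903 172.95304537] 89.8703556088782 123.77488763558193
```

View pics/z2.png

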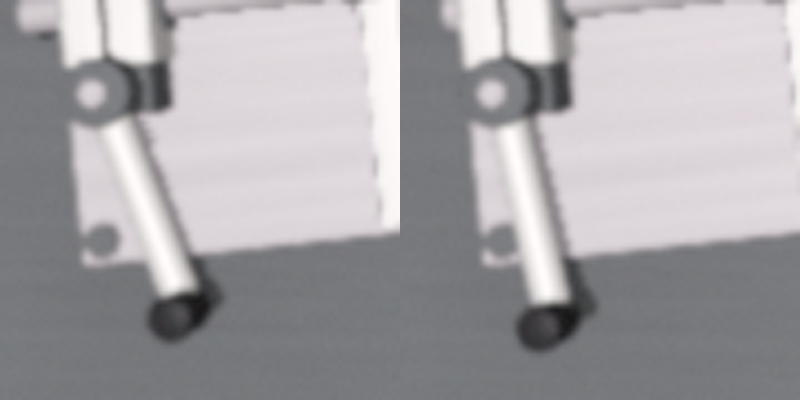

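Call:
step_arm(delta_pos=[[0,0,0],[0,0,0],[0,0,0],[0,0,0]], spin=[0,0,0,0], gripper=-1)

```text
time: 33.33
tool_pos: [439.9, 346.5, 211.5]
tcp_rot: [-180.0, 0.0, -155.8]
ft_force: [0.2, 0.3, -0.3]
finger_gap: 0.1
grip_force: 0.0
```

Run:
```python
from h import *
f=np.load("fix.npz");R,t=f["R"],f["t"];s=r.snapshot("top");im=s["pixels"]
g=cv2.inRange(cv2.cvtColor(im,6),0,45)[335:370,175:220]
M=cv2.moments(g,True);p=(175+M["m10"]/M["m00"],335+M["m01"]/M["m00"]);w=ray(s,[p],90)[0,:2];q=(w-t)@R-[-34,95]
print(p,np.degrees(np.arctan2(q[1],q[0]))%360-70, r.sense()["tool_pos"],r.sense()["finger_gap"])
```

```text
(196.96, 351.12) 123.94331534344877 [439.80798601 346.50649281 211.47427765] -0.15918468268445946
```

Call:
step_arm(delta_pos=[[-0.03,-0.2,0],[-0.03,-0.2,0],[-0.03,-0.207,0],[0,0,-0.23],[0,0,-0.23],[0,0,-0.23],[0,0,0],[0,0,0]], spin=[0,0,0,0,0,0,0,0])

```text
time: 34.38
tool_pos: [422.8, 225.5, 75.2]
tcp_rot: [-180.0, 0.1, -155.8]
ft_force: [0.7, 0.7, -0.0]
finger_gap: -0.1
grip_force: 0.0
```

Call:
step_arm(delta_pos=[[0.015,-0.05,0],[0.0075,-0.025,0],[0.0075,-0.025,0],[0.0075,-0.025,0],[0,0,0],[0,0,0]], spin=[0,0,0,0,0,0])

```text
time: 35.12
tool_pos: [429.4, 200.2, 73.6]
tcp_rot: [180.0, 0.0, -155.8]
ft_force: [-0.2, 0.7, 1.1]
finger_gap: 0.2
grip_force: 0.6
```

Call:
step_arm(delta_pos=[[0.006,-0.02,0],[0.006,-0.02,0],[0.006,-0.02,0],[0,0,0],[0,0,0]], spin=[0,0,0,0,0])

```text
time: 35.75
tool_pos: [432.3, 189.7, 73.4]
tcp_rot: [179.8, 0.0, -155.8]
ft_force: [-3.4, 11.0, -0.7]
finger_gap: -0.2
grip_force: 5.7
```

```bash
cat > lev.py <<'E'
from h import *
f=np.load("fix.npz");R,t=f["R"],f["t"];s=r.snapshot("scene");M={}
d=r.sense();print(d["tool_pos"],d["ft_force"])
cv2.imwrite("pics/s9.png",cv2.resize(s["pixels"][190:340,380:530],(600,600),interpolation=cv2.INTER_CUBIC))
E
python3 lev.py
```

```text
[432.2989027  189.67781465  73.3385013 ] [-2.35850393 11.32620013 -0.51461808]
```

View pics/s9.png

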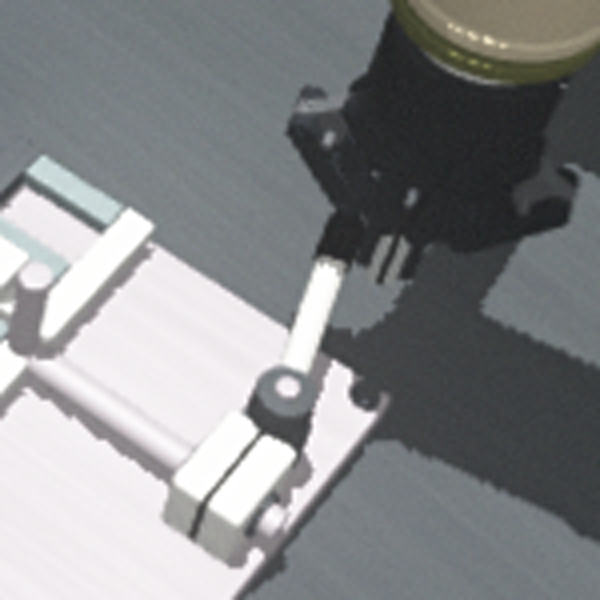

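Call:
step_arm(delta_pos=[[0.003,-0.01,0],[0.003,-0.01,0],[0,0,0],[0,0,0]], spin=[0,0,0,0])

```text
time: 36.3
tool_pos: [432.5, 189.0, 73.4]
tcp_rot: [179.5, 0.1, -155.8]
ft_force: [-7.5, 29.0, -0.8]
finger_gap: -0.0
grip_force: 14.8
```

Call:
step_arm(delta_pos=[[-0.03,0.1,0],[-0.03,0.1,0],[0,0.1,0.3],[0,0.2,0.3],[0,0.25,0.1],[0,0.25,0],[0,0,0],[0,0,0]], spin=[0,0,0,0,0,0,0,0])

```text
time: 37.3
tool_pos: [422.0, 377.9, 204.1]
tcp_rot: [-179.9, -0.1, -155.8]
ft_force: [-0.6, 0.2, -0.5]
finger_gap: -0.1
grip_force: 0.0
```

```bash
cat > lev.py <<'E'
from h import *
f=np.load("fix.npz");R,t=f["R"],f["t"];s=r.snapshot("top");im=s["pixels"]
for m in (cv2.imread("pics/top0.png"),im):
    g=cv2.inRange(cv2.cvtColor(m,6),0,45)[335:370,175:220]
    M=cv2.moments(g,True);p=(175+M["m10"]/M["m00"],335+M["m01"]/M["m00"]);w=ray(s,[p],90)[0,:2];q=(w-t)@R-[-34,95]
    print(p,np.degrees(np.arctan2(q[1],q[0]))%360-70, r.sense()["tool_pos"])
    # lever bar: bright pixels between pivot and tip
    h=cv2.inRange(cv2.cvtColor(m,6),200,255)[315:342,175:215].copy()
    for y in(327,333,339):
        print(y,m[y,178:212].min(axis=1))
E
python3 lev.py
```

```text
(203.95833333333334, 348.7916666666667) 131.7640732626281 [422.16329867 377.53974944 204.26414274]
327 [197 211 213 213 213 212 212 212 212 210 208 212 226 241 249 247 234 215
 193 164 144 157 189 208 212 212 212 212 212 213 212 212 212 212]
333 [132 135 128 124 124 123 122 123 145 183 206 209 208 208 221 236 247 249
 239 221 201 174 146 149 184 206 211 212 212 212 213 212 212 212]
339 [137 162 167 164 162 156 150 150 145 141 137 135 134 137 147 179 210 230
 245 250 243 228 209 179 133  87  70  80 100 114 118 118 118 117]
(203.95833333333334, 348.7916666666667) 131.7640732626281 [422.16329867 377.53974944 204.26414274]
327 [197 211 213 214 213 213 213 213 212 211 208 212 226 240 250 247 234 216
 193 164 143 156 190 208 212 212 212 212 213 212 213 213 213 213]
333 [133 134 128 124 124 123 122 122 145 185 206 210 207 208 221 236 247 250
 239 222 202 174 146 149 183 206 212 212 212 211 212 212 213 212]
339 [136 162 167 164 162 157 149 149 146 140 136 135 135 136 146 180 210 230
 244 250 244 229 209 180 134  88  71  79 101 114 117 118 117 118]
```

```bash
python3 -c "
from bench import r
print(r.hand_in())"
```

```text
the job is handed in; nothing more can be done
None
```

The job is handed in: the two blocks in the tray are in bays 2 and 3, the jaw is snug against them, and the lever is closed on its stop. The lever first came to rest about 8° short, so I pushed it home; a last image check put it back at its starting closed position. The jaw and blocks were last seen in place just before that push.

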